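# Stack two valve cartridges on their assembly pins

### The arm

A 6-joint arm with a two-finger parallel gripper is mounted at the origin on the work surface. World frame = base frame: x ahead of the robot, y to its left, z up, the work surface at z = 0. Lengths are in mm, angles in degrees, forces in N, time in s.
With the tool pointing down it reaches from about 275 to 750 mm from the base axis. Payload 10.2 kg.
Tool frame: the origin (TCP) lies midway between the tips of the shut fingers; the grasp point (between the pads) lies robot.hold_point_z behind it (robot.hold_point_z is the distance from the TCP to the grasp point, in mm); z points along the fingers, y is the line along which they close (so a half turn about z gives the same grasp; the last joint's range is limited). The gripper opens to 88 mm and grips with 3 to 60 N. Pads are 18 mm wide; open, the fingers measure 123 mm over their backs; the gripper's body (75 mm by 187 mm) begins 45 mm behind the grasp point.
Start: joints at [54.351, 17.928, 85.812, -0, 76.261, -12.8], TCP at [203.877, 483.803, 238.72] pointing down, gripper open.
Joint ranges: [-168.41, 168.41], [-55.51, 124.54], [10.69, 146.95], [-70.63, 250.63], [1, 178], [-165.06, 165.06]. Speed limits (degrees/s): [136.94, 136.94, 172.46, 180, 180, 180].

### API

Orientations are given as [roll, pitch, yaw] about the fixed x, y, z axes, in that order (R = Rz(yaw) Ry(pitch) Rx(roll)).
In Python, from workcell import sensors, vision, robot gives the robot as it stands.
- The arm moves only by the shell command python3 -m jog, which reads ROWS from standard input. ROWS is a JSON list of rows, 1 to 5 of them, each an object with the fields finger_gap (the finger opening in mm), x, y, z (the shift in normalised numbers (1 is 600 mm)), rz (a turn about the tool's z in a scale on which 1.0 is 360 degrees); a field left out counts as zero (the opening has to be given); each row shifts and turns the commanded pose from where the row before left it, along the tool's axes as they then stand; what a row does not reach is not made up. A row lasts 1/12 s, in which the tool goes at most 41.7 mm and 7.16 degrees, less where a joint would pass 70% of its speed; a pose out of reach is approached as far as the arm can. The fingers move at their own pace and stop on an object; the grip force is fixed at half the most. Time passes only in rows, so rows that do not move let the fingers close. It prints the time, the measured TCP pose, the force, the opening and the grip force at its end. No shift or turn number may pass 1 either way. Input that does not fit is refused with a message, and nothing moves.
- sensors.state(): the state, without advancing time (a new reading comes with each control period).
- vision.get_image(name): name is "side" or "top"; returns a dict with "pixels" (480x640x3 uint8, red, green, blue), "fovy" (degrees; the focal length in pixels is half the picture's height over the tangent of half this angle, whatever the lens; pixels are square), "cx", "cy" (the principal point, pixels), "T" (4x4, takes a point from camera to world coordinates). Camera axes: x right, y down, z forward; pixel columns grow to the right and rows downward; lengths in mm; the calibration is good to about 2 mm. A picture is of the moment at which its call begins. There is no depth.
- robot.job_done(): hands the job in; it is judged then, once.
Trained networks look in the newest picture that a camera, given by its name, has taken for a name from the list of things; names that differ only in an ending like _2 or _b are one class to them, and where a whole thing is asked for, a point or a joint stands for the part that bears it (a point fixed in the world has none). Each returns a list of dicts, best first, with "conf" (0 to 1); they miss things now and then, are a little off and sometimes report something else, mostly with a low value. They report only what shows in the picture. A call takes as long as a camera call. They do not tell look-alikes from the thing itself.
- vision.recognise(label, camera): "extent" ([left, top, right, bottom] in pixels, round what is visible of it).
The state is a dict: "time_s": time; "joint_positions": joint angles; "joint_vel": joint speeds; "joint_torque": joint torques, N m; "eef_pos": TCP position; "ee_rot": TCP orientation; "force": force on the tool from outside, world axes, zero at the start; "ft_torque": the same for the moment, N m; "grip_width": finger opening in mm; "grip_force": force on a finger pad.
Only numpy, scipy, OpenCV 4.12 (cv2) and the standard library are available. Lean on these libraries where they do the work, as an engineer would, in place of code of your own. Each camera call takes 0.05 s, during which the arm holds its last target. There are 200 camera calls.

### The job

Stack the two valve sets over the pins of the assembly fixtures. On the white fixture put the black housing at the bottom, then the red seal, then the blue cap with its closed end up; on the teal fixture put the brass housing, then the green seal. Every part must lie flat on the one below and be let go, and the finished cartridge and the amber jar standing among the parts must be left where they are.

Things in the scene. Friction and masses are not known exactly. Their poses are not given: they have to be found in the camera images.
- black_housing: black plastic ring, 54 mm outside diameter, 20 mm high, with a 20 mm through bore; lies flat on the bench. Origin: centre of the underside; z is the axis, up.
- red_seal: red ring, 46 mm outside diameter, 12 mm high, with a 20 mm through bore; lies flat on the bench. Origin: centre of the underside; z is the axis, up.
- blue_cap: blue ribbed cap with a white disc on its closed top, 50 mm across (51 mm over the ribs), 18 mm high, a 20 mm bore 14 mm deep from below; lies on the bench closed end up. Origin: centre of the underside; z is the axis, up.
- brass_housing: brass ring, 54 mm outside diameter, 20 mm high, with a 20 mm through bore; lies flat on the bench. Origin: centre of the underside; z is the axis, up.
- green_seal: green ring, 46 mm outside diameter, 12 mm high, with a 20 mm through bore; lies flat on the bench. Origin: centre of the underside; z is the axis, up.
- white_fixture: white block, 70 x 70 mm, 20 mm thick, fixed to the bench at any yaw, with one upright steel guide pin in the middle: pin 10 mm in diameter, its last 7 mm tapering to 3 mm, tip 42 mm above the block's top (62 mm above the bench). Origin: centre of the block's underside, on the bench under the pin; z up.
- teal_fixture: teal (blue-green) block, 70 x 70 mm, 20 mm thick, fixed to the bench at any yaw, with one upright steel guide pin in the middle: pin 10 mm in diameter, its last 7 mm tapering to 3 mm, tip 42 mm above the block's top (62 mm above the bench). Origin: centre of the block's underside, on the bench under the pin; z up.
- cartridge: finished cartridge, not to be moved: black upright cylinder with a thin red band, 30 mm in diameter, 60 mm high, loose. It must stay upright and within 30 mm of where it stood at the start. Origin: centre of its underside.
- jar: amber jar with a white cap, not to be moved: 44 mm in diameter, 45 mm high, loose. It must stay upright and within 30 mm of where it stood at the start. Origin: centre of its underside.
There are look-alikes about, which are no part of the job. Of the things that look like the red_seal, the middle-sized one is meant.

How it is judged:
By the outcome, as a careful person would: the job done as asked, in the order asked, and still so for the second after the job is handed in, with the robot touching nothing.
It also fails if it takes over 141 s, if anything falls off the work surface, if the arm or the gripper's body presses on something with over 40 N, if the wrist force passes 120 N, or if a joint passes its speed limit or range.

## Working session

There is one attempt and no reset: what is moved stays moved. The work goes in short steps, Python scripts to look and compute and a shell command to move; the robot and the scene stay as the last step left them, time stands still between calls to the robot, and variables do not carry over. Pictures are saved under pics/ and viewed, at most 14 in all, crops included, and the job is handed in when it is done.

```bash
ls; mkdir -p pics; python3 - <<'E'
from workcell import sensors, vision, robot
import cv2
s=sensors.state(); print(s, robot.hold_point_z)
for n in("top","side"):
    im=vision.get_image(n); cv2.imwrite(f"pics/{n}0.png",im["pixels"][:,:,::-1])
    print(n,im["fovy"],im["cx"],im["cy"],im["T"])
    for l in "black_housing red_seal blue_cap brass_housing green_seal white_fixture teal_fixture cartridge jar".split():
        print(l,[([round(float(x)) for x in d["extent"]],round(d["conf"],2)) for d in vision.recognise(l,n)])
E
```

```text
pics
{'time_s': 0.0, 'joint_positions': array([ 5.43496699e+01,  1.79586398e+01,  8.58529708e+01,  2.60351543e-04,
        7.62591890e+01, -1.27982000e+01]), 'joint_vel': array([-0.08762968,  0.05187097,  0.04544172,  0.00060347, -0.06538119,
       -0.00323607]), 'joint_torque': array([ 7.65488712e-04, -4.02207291e+01, -2.52267909e+01,  6.94274856e-02,
        3.52914515e-02, -1.22527340e-04]), 'eef_pos': array([203.74206146, 483.59948757, 238.17506696]), 'ee_rot': array([-1.79931015e+02, -1.59299260e-02,  1.57147798e+02]), 'force': array([-0.02410616,  0.26441963,  0.48114867]), 'ft_torque': array([-0.0363295 , -0.03353329,  0.05751686]), 'grip_force': 0.0, 'grip_width': 88.22258243274759} 18.700000000000003
top 50.097110219201845 319.00250048189935 241.40241725515452 [[-5.38498204e-03 -9.91264269e-01  1.31780694e-01  3.20553914e+02]
 [-9.99956714e-01  4.33792900e-03 -8.23121273e-03  4.06518140e+01]
 [ 7.58765178e-03 -1.31819315e-01 -9.91244720e-01  1.33198025e+03]
 [ 0.00000000e+00  0.00000000e+00  0.00000000e+00  1.00000000e+00]]
black_housing [([241, 177, 261, 197], 0.75)]
red_s
[... 572 characters left out ...]
.27362832e-02  4.09065178e+02]
 [-1.36645868e-01  6.92955065e-01 -7.07913261e-01  9.66987119e+02]
 [ 6.95426754e-03 -7.13927757e-01 -7.00184830e-01  9.49006078e+02]
 [ 0.00000000e+00  0.00000000e+00  0.00000000e+00  1.00000000e+00]]
black_housing [([243, 279, 268, 301], 0.88)]
red_seal [([279, 425, 292, 444], 0.74), ([258, 338, 285, 367], 0.66), ([278, 381, 302, 406], 0.6), ([326, 245, 340, 269], 0.6), ([244, 279, 267, 306], 0.33)]
blue_cap [([328, 130, 348, 144], 0.45)]
brass_housing []
green_seal [([341, 210, 357, 219], 0.44)]
white_fixture [([244, 212, 271, 241], 0.56)]
teal_fixture [([363, 155, 397, 178], 0.6)]
cartridge []
jar [([322, 246, 340, 269], 0.71), ([244, 212, 270, 238], 0.69)]
```

View pics/top0.png

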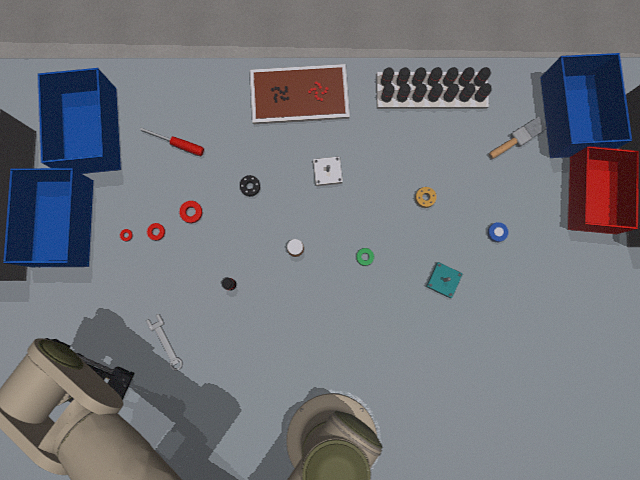

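View pics/side0.png

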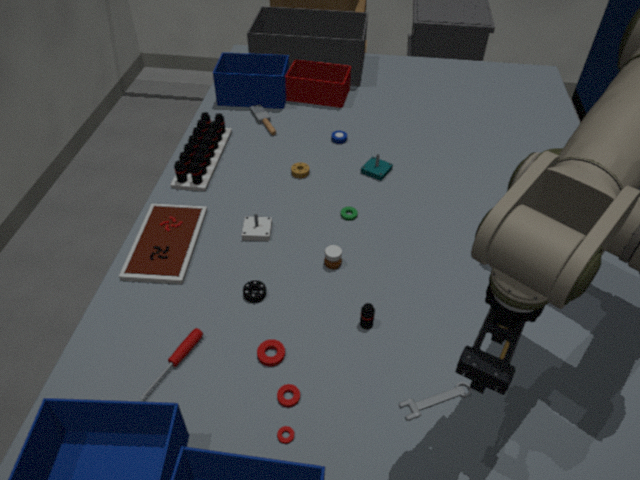

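The top view shows three red rings at (191,212), (156,232) and (126,235), so the middle-sized one is at (156,232). Black housing is at (250,186), white fixture (327,171), brass (426,197), blue cap (498,232), teal fixture (445,280), green (365,257), jar (295,247) and cartridge (229,284). The side view agrees, with the middle red ring at (289,396).

```bash
cat > h.py <<'E'
from workcell import sensors, vision, robot
import numpy as np, cv2
from scipy.optimize import least_squares
D={'black_housing':(27,20,'k'),'red_seal':(23,12,'r'),'blue_cap':(25.3,18,'b'),'brass_housing':(27,20,'y'),'green_seal':(23,12,'g'),'white_fixture':(35,20,'w'),'teal_fixture':(35,20,'t'),'cartridge':(15,60,'k'),'jar':(22,45,'j')}
def mask(p,c):
    p=p.astype(int);R,G,B=p[...,0],p[...,1],p[...,2];m=p.max(2)
    return {'k':m<75,'r':(R-np.maximum(G,B)>60),'b':((B-R>50)|(p.min(2)>195)),'y':(R-B>60),'g':(G-np.maximum(R,B)>40),
     'w':p.min(2)>185,'t':(G-R>45),'j':((R-B>40)|(p.min(2)>190))}[c].astype(np.uint8)
def proj(im,P):
    T=im['T'];q=(np.atleast_2d(P)-T[:3,3])@T[:3,:3];f=240/np.tan(np.radians(im['fovy']/2))
    return q[:,:2]/q[:,2:]*f+[im['cx'],im['cy']]
def back(im,uv,z):
    T=im['T'];f=240/np.tan(np.radians(im['fovy']/2))
    d=T[:3,:3]@[(uv[0]-im['cx'])/f,(uv[1]-im['cy'])/f,1];return T[:3,3]+d*(z-T[2,3])/d[2]
def hullc(h):
    m=cv2.moments(cv2.convexHull(h.astype(np.float32)));return np.array([m['m10']/m['m00'],m['m01']/m['m00']]),m['m00']
def blob(im,c,uv,w=24):
    M=mask(im['pixels'],c);W=np.zeros_like(M);u,v=map(int,uv);s=np.s_[max(v-w,0):v+w,max(u-w,0):u+w];W[s]=M[s]
    W=cv2.morphologyEx(W,cv2.MORPH_CLOSE,np.ones((5,5),np.uint8))
    n,L,st,ce=cv2.connectedComponentsWithStats(W)
    if n<2:return None
    k=[i for i in range(1,n) if st[i,4]>25]
    if not k:return None
    i=min(k,key=lambda i:np.hypot(*(ce[i]-uv)))
    return np.argwhere(L==i)[:,::-1]
def fit(im,name,uv,z0=0,w=24):
    r,h,c=D[name];b=blob(im,c,uv,w)
    if b is None:return None
    cor=np.vstack([b+o for o in ([.5,.5],[-.5,.5],[.5,-.5],[-.5,-.5])])
    t,A=hullc(cor);yaw=0
    if 'fix' in name:
        g=np.array([back(im,x,20)[:2] for x in cor[::3]],np.float32);yaw=cv2.minAreaRect(g)[2]
        a=np.radians(yaw+np.array([45,135,225,315]));r=r*2**.5
    else:a=np.linspace(0,6.28,40)
    sh=np.c_[r*np.cos(a),r*np.sin(a)]
    def pts(x):return np.vstack([np.c_[sh+x,np.full(len(a),z0+k)] for k in(0,h)])
    s=least_squares(lambda x:hullc(proj(im,pts(x)))[0]-t,back(im,t,z0+h/2)[:2],x_scale=10,diff_step=1e-3)
    return s.x.round(1),round(A/hullc(proj(im,pts(s.x)))[1],2),round(float(yaw),1)
E
python3 - <<'E'
from h import *
S={'black_housing':((250,186),(255,291)),'red_seal':((156,232),(289,396)),'blue_cap':((498,232),(339,137)),'brass_housing':((426,197),(300,171)),'green_seal':((365,257),(349,213)),'white_fixture':((327,171),(257,229)),'teal_fixture':((445,280),(376,168)),'cartridge':((229,284),(367,317)),'jar':((295,247),(333,257))}
I=[vision.get_image(n) for n in('top','side')]
for n,s in S.items(): print(n,*[fit(I[k],n,s[k]) for k in(0,1)])
for r in((191,212),(126,235)):print(fit(I[0],'red_seal',r))
a,b=I[0]['pixels'][135:315,200:520],I[1]['pixels'][120:300,220:420]
cv2.imwrite('pics/c1.png',cv2.resize(a[:,:,::-1],None,fx=2.5,fy=2.5,interpolation=2))
s=sensors.state();print(proj(I[0],s['eef_pos']),proj(I[1],s['eef_pos']))
E
```

```text
black_housing (array([645.4, 211.7]), 0.98, 0.0) (array([644.5, 210.7]), 1.03, 0.0)
red_seal (array([525.8, 455.7]), 0.95, 0.0) (array([524.3, 451.7]), 0.84, 0.0)
blue_cap (array([ 520.8, -438.3]), 0.91, 0.0) (array([ 519.5, -447.6]), 0.68, 0.0)
brass_housing (array([ 614.6, -251.5]), 0.9, 0.0) (array([ 613.9, -262.3]), 0.51, 0.0)
green_seal (array([457.6, -89.2]), 0.95, 0.0) (array([456. , -95.1]), 0.6, 0.0)
white_fixture (array([686.5,   6.5]), 0.89, 6.3) None
teal_fixture (array([ 395.5, -292.3]), 0.96, 65.1) (array([ 393.5, -304.1]), 0.58, 65.6)
cartridge (array([387.5, 259. ]), 0.99, 0.0) (array([387.7, 263.8]), 1.12, 0.0)
jar (array([479.5,  91.1]), 0.76, 0.0) (array([477.1, 112.5]), 0.11, 0.0)
(array([577.7, 366.8]), 1.59, 0.0)
(array([517. , 532.8]), 0.45, 0.0)
[[101.56087607 367.63178272]] [[486.04362913 363.09214237]]
```

View pics/c1.png

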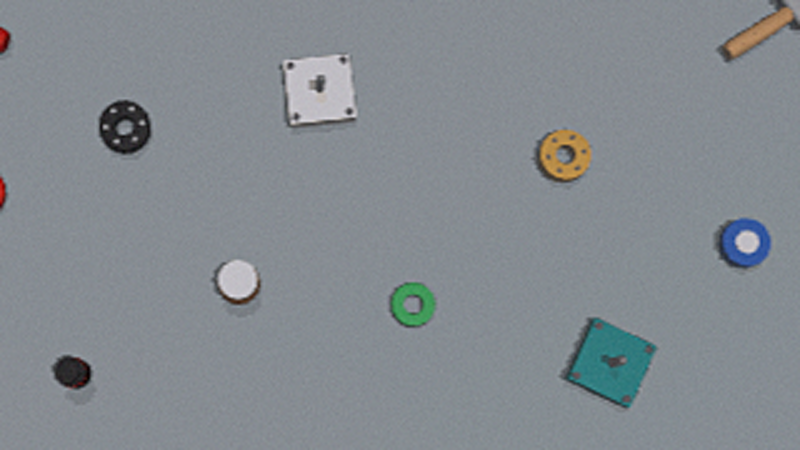

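The crop shows the parts cleanly: the white fixture's pin is at crop (320,83) and the teal fixture's pin at crop (615,361). I'll tighten the side-view masks to cross-check the calibration and any lens distortion.

```bash
python3 - <<'E'
import re
s=open('h.py').read()
i=s.index("    return {'k'");j=s.index("def proj")
s=s[:i]+"""    sat=(m-p.min(2))/np.maximum(m,1)
    return {'k':m<75,'r':(sat>.4)&(R>G)&(R>B),'b':((sat>.35)&(B>R+15))|(p.min(2)>185),'y':(sat>.25)&(R>B),'g':(sat>.25)&(G>R)&(G>B),
     'w':p.min(2)>172,'t':(sat>.35)&(G>R),'j':((sat>.2)&(R>B))|(p.min(2)>175)}[c].astype(np.uint8)
"""+s[j:]
open('h.py','w').write(s)
E
python3 - <<'E'
from h import *
S={'black_housing':((250,186),(255,291)),'red_seal':((156,232),(289,396)),'blue_cap':((498,232),(339,137)),'brass_housing':((426,197),(300,171)),'green_seal':((365,257),(349,213)),'white_fixture':((327,171),(257,229)),'teal_fixture':((445,280),(376,168)),'cartridge':((229,284),(367,317)),'jar':((295,247),(333,257))}
I=[vision.get_image(n) for n in('top','side')]
for n,s in S.items(): print(n,*[fit(I[k],n,s[k]) for k in(0,1)])
for q in ((686,6.5),(395.5,-292.3)): print([proj(im,[q+(z,) for z in(20,62)]).round(1).tolist() for im in I])
def g(p,f):return cv2.resize(p[:,:,::-1],None,fx=f,fy=f,interpolation=0)
p=I[0]['pixels'];q=I[1]['pixels']
t=[g(a[y-20:y+20,x-20:x+20],9) for a,x,y in((p,327,171),(p,445,280),(q,257,225),(q,376,165))]
cv2.imwrite('pics/c2.png',cv2.resize(np.vstack([np.hstack(t[:2]),np.hstack(t[2:])]),(600,600),interpolation=0))
E
```

```text
black_housing (array([645.4, 211.8]), 0.98, 0.0) (array([644.5, 210.5]), 1.03, 0.0)
red_seal (array([525.5, 455.4]), 0.97, 0.0) (array([524.4, 452.8]), 0.92, 0.0)
blue_cap (array([ 520. , -436.8]), 0.97, 0.0) (array([ 519.4, -440.9]), 0.99, 0.0)
brass_housing (array([ 614. , -251.5]), 0.96, 0.0) (array([ 613.3, -254.1]), 0.94, 0.0)
green_seal (array([457. , -88.6]), 1.03, 0.0) (array([456.7, -93.5]), 0.96, 0.0)
white_fixture (array([686.3,   5.8]), 0.92, 5.9) None
teal_fixture (array([ 395.6, -292.1]), 0.98, 64.5) (array([ 394.5, -293.9]), 0.93, 66.6)
cartridge (array([387.3, 258.3]), 0.93, 0.0) (array([387.3, 263.2]), 1.08, 0.0)
jar (array([478.4,  90.9]), 0.88, 0.0) (array([476.9, 108.8]), 0.37, 0.0)
[[[327.5, 169.3], [327.9, 164.8]], [[255.3, 225.8], [254.1, 213.5]]]
[[[445.2, 279.4], [449.4, 278.4]], [[376.1, 165.6], [377.5, 153.6]]]
```

View pics/c2.png

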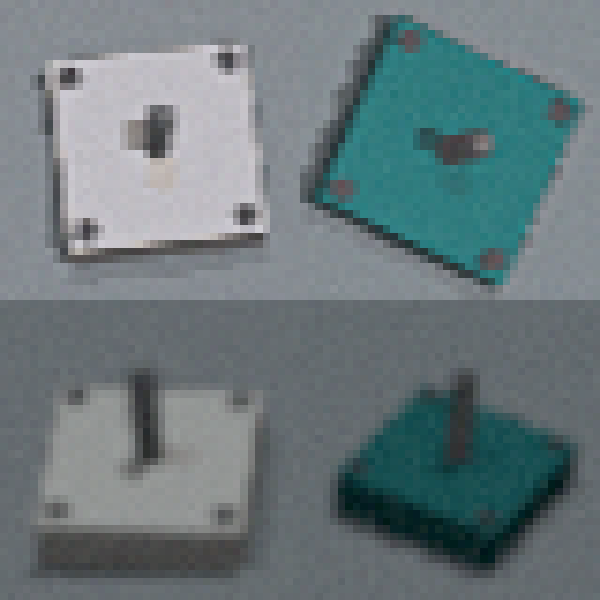

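All positions agree between cameras to a few mm, against a 5 mm bore-to-pin clearance. I start by squaring the tool (yaw 180, fingers closing along y) and going over the black housing.

Units first: shifts go in shares of 600 mm and turns go in shares of 360 degrees. So -5.7 degrees / 360 = -0.0158.

```bash
cat > g.py <<'E'
import sys
from h import *
# displacement in tool axes to a world target
t=np.array(list(map(float,sys.argv[1:4])));s=sensors.state()
from scipy.spatial.transform import Rotation as R
r=R.from_euler('xyz',s['ee_rot'],degrees=True)
print('t',round(s['time_s'],2),'pos',s['eef_pos'].round(1),'yaw',s['ee_rot'][2].round(1),'go',r.inv().apply(t-s['eef_pos']).round(1),'w',round(s['grip_width'],1),'gf',round(s['grip_force'],1),'F',s['force'].round(1),'j',s['joint_positions'].round(0))
E
echo '[{"finger_gap": 88,"rz": -0.0158},{"finger_gap": 88,"rz": -0.0158},{"finger_gap": 88,"rz": -0.0158},{"finger_gap": 88,"rz": -0.0158}]' | python3 -m jog
echo '[{"finger_gap": 88,"x": -0.0333,"y": -0.02},{"finger_gap": 88,"x": -0.0533,"y": -0.0333,"z": 0.0083},{"finger_gap": 88,"x": -0.0533,"y": -0.0333,"z": 0.0167},{"finger_gap": 88,"x": -0.0533,"y": -0.0333,"z": 0.0167},{"finger_gap": 88,"x": -0.0533,"y": -0.0333,"z": 0.0167}]' | python3 -m jog
echo '[{"finger_gap": 88,"x": -0.0533,"y": -0.0333,"z": 0.0167},{"finger_gap": 88,"x": -0.0533,"y": -0.0333,"z": 0.0167},{"finger_gap": 88,"x": -0.0533,"y": -0.0333,"z": 0.0167},{"finger_gap": 88,"x": -0.0533,"y": -0.0333,"z": 0.0167},{"finger_gap": 88,"x": -0.0533,"y": -0.0333,"z": 0.0167}]' | python3 -m jog
echo '[{"finger_gap": 88,"x": -0.0533,"y": -0.0333,"z": 0.0167},{"finger_gap": 88,"x": -0.0533,"y": -0.0333,"z": 0.0167},{"finger_gap": 88,"x": -0.0533,"y": -0.0333,"z": 0.0167},{"finger_gap": 88,"x": -0.0333,"y": -0.0167,"z": 0.0083},{"finger_gap": 88}]' | python3 -m jog
python3 g.py 645 211 3
```

```text
time_s: 1.53
eef_pos: [203.9, 483.8, 238.7]
ee_rot: [180.0, 0.0, -179.8]
force: [-1.3, -0.4, 0.1]
grip_width: 88.2
grip_force: 0.0
time_s: 1.95
eef_pos: [353.0, 390.6, 203.5]
ee_rot: [180.0, 0.0, 180.0]
force: [-0.9, 0.4, 0.3]
grip_width: 88.1
grip_force: 0.0
time_s: 2.37
eef_pos: [513.2, 290.2, 153.3]
ee_rot: [180.0, 0.0, 179.9]
force: [0.0, 0.7, -0.4]
grip_width: 87.7
grip_force: 0.0
time_s: 2.78
eef_pos: [630.2, 218.2, 116.5]
ee_rot: [-180.0, -0.1, 179.7]
force: [-0.5, -0.3, 0.0]
grip_width: 87.9
grip_force: 0.0
t 2.78 pos [630.2 218.2 116.5] yaw 179.7 go [-15.   -7.1 113.5] w 87.9 gf 0.0 F [-0.5 -0.3  0. ] j [  9.  42.  67.  -0.  71. -81.]
```

In the tool's units: 40 mm / 600 = 0.0667, 30 mm / 600 = 0.05.

```bash
echo '[{"finger_gap": 88,"x": -0.025,"y": -0.0117,"z": 0.05},{"finger_gap": 88,"z": 0.0667},{"finger_gap": 88,"z": 0.05},{"finger_gap": 88},{"finger_gap": 88}]' | python3 -m jog
python3 g.py 645 211 3
python3 - <<'E'
from h import *
I=vision.get_image('side');p=I['pixels'];print(proj(I,sensors.state()['eef_pos']))
cv2.imwrite('pics/s1.png',cv2.resize(p[230:350,190:350,::-1],None,fx=4,fy=4,interpolation=2))
E
```

```text
time_s: 3.2
eef_pos: [641.9, 214.8, 18.5]
ee_rot: [-180.0, -0.1, 180.0]
force: [0.8, 0.2, 0.3]
grip_width: 88.2
grip_force: 0.0
t 3.2 pos [641.9 214.8  18.5] yaw 180.0 go [-3.1 -3.8 15.5] w 88.2 gf 0.0 F [0.8 0.2 0.3] j [  9.  50.  68.   0.  62. -81.]
[[254.09606827 290.0093066 ]]
```

View pics/s1.png

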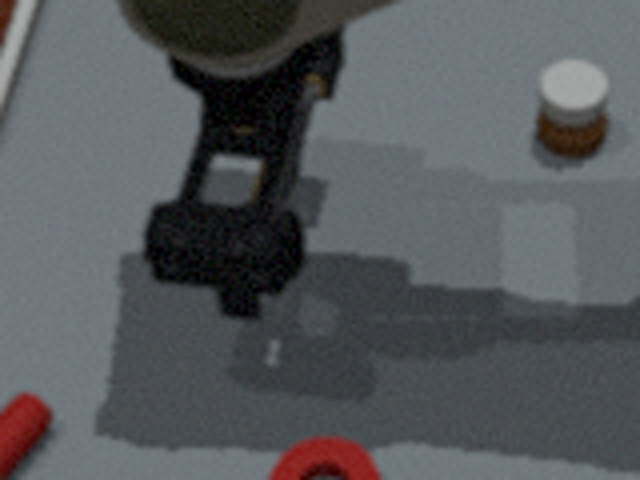

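The side view is blocked by the gripper: the housing sits behind the fingers near (250,290), as intended. Going down and closing.

In the tool's units: 8 mm / 600 = 0.0133, 7 mm / 600 = 0.0117.

```bash
echo '[{"finger_gap": 88,"x": -0.005,"y": -0.005,"z": 0.0133},{"finger_gap": 88,"z": 0.0117},{"finger_gap": 88},{"finger_gap": 0},{"finger_gap": 0}]' | python3 -m jog
echo '[{"finger_gap": 0},{"finger_gap": 0},{"finger_gap": 0},{"finger_gap": 0},{"finger_gap": 0}]' | python3 -m jog
python3 g.py 686 5 105
```

```text
time_s: 3.67
eef_pos: [645.8, 211.5, 4.3]
ee_rot: [180.0, 0.0, 180.0]
force: [0.2, 0.4, -0.1]
grip_width: 77.0
grip_force: 0.0
time_s: 4.08
eef_pos: [645.7, 211.4, 3.9]
ee_rot: [180.0, 0.0, 180.0]
force: [-0.0, -0.7, 1.4]
grip_width: 52.8
grip_force: 30.0
t 4.08 pos [645.7 211.4   3.9] yaw 180.0 go [ -40.5 -206.4 -101.1] w 52.8 gf 30.0 F [-0.  -0.7  1.4] j [  8.  51.  68.  -0.  61. -82.]
```

Gripped (52.8 mm). Lift and check how it hangs.

In the tool's units: -41 mm / 600 = -0.0683, -40 mm / 600 = -0.0667.

```bash
echo '[{"finger_gap": 0,"z": -0.0333},{"finger_gap": 0,"z": -0.0667},{"finger_gap": 0,"z": -0.0683},{"finger_gap": 0},{"finger_gap": 0}]' | python3 -m jog
python3 g.py 686 5 105
python3 - <<'E'
from h import *
e=sensors.state()['eef_pos']
for n in('side','top'):
    I=vision.get_image(n);u=proj(I,e)[0];print(n,u,proj(I,[[e[0],e[1],e[2]-3]]));x,y=map(int,u)
    cv2.imwrite(f'pics/{n}2.png',cv2.resize(I['pixels'][y-40:y+30,x-40:x+40,::-1],None,fx=5,fy=5,interpolation=2))
a=cv2.imread('pics/side2.png');b=cv2.imread('pics/top2.png');cv2.imwrite('pics/st2.png',np.hstack([a,b]))
E
```

```text
time_s: 4.5
eef_pos: [646.6, 211.6, 107.1]
ee_rot: [180.0, 0.3, 180.0]
force: [-0.1, 0.1, -1.2]
grip_width: 53.2
grip_force: 30.0
t 4.5 pos [646.6 211.6 107.1] yaw 180.0 go [ -39.6 -206.6    2.1] w 53.2 gf 30.0 F [-0.1  0.1 -1.2] j [  8.  44.  65.   0.  71. -82.]
side [249.97118749 262.66344014] [[250.07889947 263.61260466]]
top [244.56222686 175.57109625] [[244.72880982 175.88797435]]
```

View pics/st2.png

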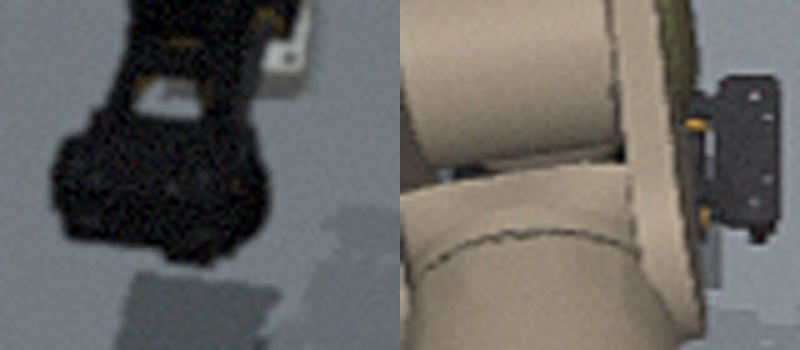

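The housing is held between the fingers, black on black, with its underside near side-crop (200,255). Moving over the white fixture.

In the tool's units: -36 mm / 600 = -0.06, -25 mm / 600 = -0.0417.

```bash
echo '[{"finger_gap": 0,"x": -0.0083,"y": -0.0417},{"finger_gap": 0,"x": -0.0117,"y": -0.06},{"finger_gap": 0,"x": -0.0117,"y": -0.06},{"finger_gap": 0,"x": -0.0117,"y": -0.06},{"finger_gap": 0,"x": -0.0117,"y": -0.06}]' | python3 -m jog
echo '[{"finger_gap": 0,"x": -0.011,"y": -0.05},{"finger_gap": 0,"y": -0.0127},{"finger_gap": 0},{"finger_gap": 0},{"finger_gap": 0}]' | python3 -m jog
python3 g.py 686 5 24
echo '[{"finger_gap": 0,"z": 0.0333},{"finger_gap": 0,"z": 0.02},{"finger_gap": 0},{"finger_gap": 0,"z": 0.0083},{"finger_gap": 0,"z": 0.0083}]' | python3 -m jog
python3 g.py 686 5 24
```

```text
time_s: 5.02
eef_pos: [677.7, 40.9, 102.5]
ee_rot: [180.0, -0.2, 180.0]
force: [1.1, 0.3, -1.2]
grip_width: 53.1
grip_force: 30.0
time_s: 5.43
eef_pos: [684.6, 6.5, 103.9]
ee_rot: [180.0, -0.1, -180.0]
force: [-0.1, 0.2, -1.2]
grip_width: 52.7
grip_force: 30.0
t 5.43 pos [684.6   6.5 103.9] yaw -180.0 go [-1.6 -1.6 79.9] w 52.7 gf 30.0 F [-0.1  0.2 -1.2] j [ -9.  45.  63.   0.  72. -99.]
time_s: 5.85
eef_pos: [685.4, 5.3, 63.1]
ee_rot: [-180.0, 0.1, 180.0]
force: [0.5, 0.0, -0.5]
grip_width: 52.4
grip_force: 30.0
t 5.85 pos [685.4   5.3  63.1] yaw 180.0 go [-0.6 -0.3 39.1] w 52.4 gf 30.0 F [ 0.5  0.  -0.5] j [ -9.  47.  65.   0.  67. -99.]
```

In the tool's units: 8 mm / 600 = 0.0133.

```bash
echo '[{"finger_gap": 0,"z": 0.0133},{"finger_gap": 0,"z": 0.0133},{"finger_gap": 0,"z": 0.0133},{"finger_gap": 0,"z": 0.0133},{"finger_gap": 0}]' | python3 -m jog
echo '[{"finger_gap": 0,"z": 0.0067},{"finger_gap": 0,"z": 0.0033},{"finger_gap": 0,"z": 0.0017},{"finger_gap": 0},{"finger_gap": 0}]' | python3 -m jog
python3 g.py 686 5 24
```

```text
time_s: 6.27
eef_pos: [684.1, 4.9, 28.4]
ee_rot: [180.0, -0.2, 179.9]
force: [0.1, -0.2, -0.9]
grip_width: 52.6
grip_force: 30.0
time_s: 6.68
eef_pos: [685.2, 4.8, 24.0]
ee_rot: [-180.0, 0.0, 180.0]
force: [-0.4, 0.3, -0.5]
grip_width: 52.8
grip_force: 30.0
t 6.68 pos [685.2   4.8  24. ] yaw 180.0 go [-0.8  0.2 -0. ] w 52.8 gf 30.0 F [-0.4  0.3 -0.5] j [ -9.  50.  66.  -0.  64. -99.]
```

In the tool's units: -40 mm / 600 = -0.0667, 37 mm / 600 = 0.0617.

```bash
echo '[{"finger_gap": 88},{"finger_gap": 88},{"finger_gap": 88},{"finger_gap": 88},{"finger_gap": 88}]' | python3 -m jog
echo '[{"finger_gap": 88,"z": -0.0333},{"finger_gap": 88,"z": -0.0667},{"finger_gap": 88,"y": 0.0167,"z": -0.05},{"finger_gap": 88,"x": 0.0217,"y": 0.0583},{"finger_gap": 88,"x": 0.0217,"y": 0.0617}]' | python3 -m jog
echo '[{"finger_gap": 88,"x": 0.0217,"y": 0.0617},{"finger_gap": 88,"x": 0.0217,"y": 0.0617},{"finger_gap": 88,"x": 0.0217,"y": 0.0617},{"finger_gap": 88,"x": 0.0217,"y": 0.0617},{"finger_gap": 88,"x": 0.0217,"y": 0.0617}]' | python3 -m jog
echo '[{"finger_gap": 88,"x": 0.0217,"y": 0.0617},{"finger_gap": 88,"x": 0.0217,"y": 0.0617},{"finger_gap": 88,"x": 0.0217,"y": 0.0617},{"finger_gap": 88,"x": 0.0217,"y": 0.0617},{"finger_gap": 88,"x": 0.0217,"y": 0.03}]' | python3 -m jog
python3 g.py 525 454 3
python3 - <<'E'
from h import *
I=vision.get_image('top');J=vision.get_image('side')
print(fit(I,'black_housing',(327,167),20),fit(J,'black_housing',(255,222),20,14))
a=cv2.resize(I['pixels'][146:196,302:352,::-1],None,fx=8,fy=8,interpolation=2);b=cv2.resize(J['pixels'][195:245,230:280,::-1],None,fx=8,fy=8,interpolation=2)
cv2.imwrite('pics/w3.png',np.hstack([a,b]))
E
```

```text
time_s: 7.1
eef_pos: [685.1, 4.8, 23.8]
ee_rot: [-180.0, 0.0, 180.0]
force: [-0.1, 0.1, 0.2]
grip_width: 84.2
grip_force: 0.0
time_s: 7.52
eef_pos: [659.9, 86.3, 115.9]
ee_rot: [-180.0, 0.3, 179.8]
force: [-0.3, 0.5, -1.1]
grip_width: 87.8
grip_force: 0.0
time_s: 7.93
eef_pos: [593.4, 273.6, 113.9]
ee_rot: [180.0, 0.0, 179.9]
force: [0.2, -0.4, -0.4]
grip_width: 88.0
grip_force: 0.0
time_s: 8.35
eef_pos: [527.8, 441.6, 113.6]
ee_rot: [179.9, 0.0, -179.9]
force: [-0.2, 0.3, -0.1]
grip_width: 88.1
grip_force: 0.0
t 8.35 pos [527.8 441.6 113.6] yaw -179.9 go [  2.8  12.3 110.6] w 88.1 gf 0.0 F [-0.2  0.3 -0.1] j [ 30.  45.  62.   0.  73. -60.]
(array([681.3,   8.9]), 1.45, 0.0) (array([690.3,  -3. ]), 0.67, 0.0)
```

View pics/w3.png

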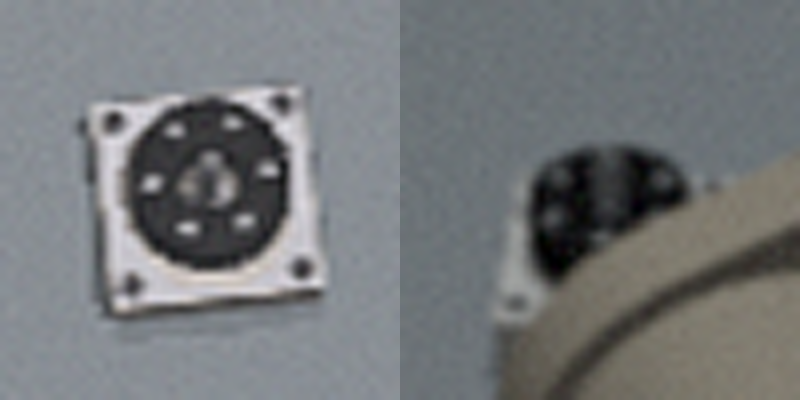

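The housing lies flat on the white fixture, with the pin showing in its bore at crop (210,180). Next is the red seal, with a narrower opening because the small look-alike is close.

In the tool's units: 12 mm / 600 = 0.02, 2.5 mm / 600 = 0.0042.

```bash
echo '[{"finger_gap": 62,"x": 0.0042,"y": 0.02},{"finger_gap": 62},{"finger_gap": 62},{"finger_gap": 62},{"finger_gap": 62}]' | python3 -m jog
python3 g.py 525 454 3
```

```text
time_s: 8.87
eef_pos: [527.6, 449.1, 113.8]
ee_rot: [-180.0, 0.0, 179.9]
force: [1.5, 0.9, -0.6]
grip_width: 62.2
grip_force: 0.0
t 8.87 pos [527.6 449.1 113.8] yaw 179.9 go [  2.6   4.9 110.8] w 62.2 gf 0.0 F [ 1.5  0.9 -0.6] j [ 31.  45.  61.  -0.  74. -59.]
```

In the tool's units: 35 mm / 600 = 0.0583, 30 mm / 600 = 0.05.

```bash
echo '[{"finger_gap": 62,"x": 0.0043,"y": 0.0083,"z": 0.0333},{"finger_gap": 62,"z": 0.0583},{"finger_gap": 62,"z": 0.05},{"finger_gap": 62},{"finger_gap": 62}]' | python3 -m jog
python3 g.py 525 454 3
```

```text
time_s: 9.28
eef_pos: [524.2, 454.2, 28.2]
ee_rot: [-179.9, -0.1, 179.9]
force: [-0.1, 0.6, 0.2]
grip_width: 62.0
grip_force: 0.0
t 9.28 pos [524.2 454.2  28.2] yaw 179.9 go [-0.8 -0.2 25.2] w 62.0 gf 0.0 F [-0.1  0.6  0.2] j [ 31.  51.  64.  -0.  65. -59.]
```

In the tool's units: 12 mm / 600 = 0.02, 9 mm / 600 = 0.015.

```bash
echo '[{"finger_gap": 62,"z": 0.02},{"finger_gap": 62,"z": 0.015},{"finger_gap": 62,"z": 0.007},{"finger_gap": 62},{"finger_gap": 62}]' | python3 -m jog
echo '[{"finger_gap": 0},{"finger_gap": 0},{"finger_gap": 0},{"finger_gap": 0},{"finger_gap": 0}]' | python3 -m jog
python3 g.py 525 454 3
echo '[{"finger_gap": 0,"z": -0.0333},{"finger_gap": 0,"z": -0.0667},{"finger_gap": 0,"z": -0.0667},{"finger_gap": 0,"z": -0.0283},{"finger_gap": 0}]' | python3 -m jog
python3 g.py 686 5 124
python3 - <<'E'
from h import *
for n,u in (('top',(156,232)),('side',(289,396))):
    I=vision.get_image(n);e=sensors.state()['eef_pos'];q=proj(I,e-[0,0,2])[0]
    print(n,q,fit(I,'red_seal',q,e[2]-3,20))
    x,y=map(int,q);cv2.imwrite(f'pics/r{n}.png',cv2.resize(I['pixels'][y-35:y+35,x-40:x+40,::-1],None,fx=5,fy=5,interpolation=2))
cv2.imwrite('pics/r4.png',np.hstack([cv2.imread('pics/rtop.png'),cv2.imread('pics/rside.png')]))
E
```

```text
time_s: 9.7
eef_pos: [524.5, 455.0, 3.8]
ee_rot: [180.0, 0.0, 180.0]
force: [-1.0, 0.8, 0.5]
grip_width: 61.9
grip_force: 0.0
time_s: 10.12
eef_pos: [524.6, 455.1, 4.0]
ee_rot: [180.0, 0.0, 180.0]
force: [-1.1, 0.2, 3.3]
grip_width: 45.0
grip_force: 30.0
t 10.12 pos [524.6 455.1   4. ] yaw 180.0 go [-0.4 -1.1  1. ] w 45.0 gf 30.0 F [-1.1  0.2  3.3] j [ 31.  53.  65.  -0.  63. -59.]
time_s: 10.53
eef_pos: [525.9, 456.0, 126.0]
ee_rot: [179.7, 0.4, 180.0]
force: [0.7, 1.3, -0.1]
grip_width: 44.7
grip_force: 30.0
t 10.53 pos [525.9 456.  126. ] yaw 180.0 go [-160.4 -450.9    1.1] w 44.7 gf 30.0 F [ 0.7  1.3 -0.1] j [ 31.  45.  60.   0.  75. -59.]
top [140.75538723 224.14356018] (array([549.7, 433.8]), 0.18, 0.0)
side [286.31342621 364.26806543] (array([536.3, 431.2]), 0.69, 0.0)
```

View pics/r4.png

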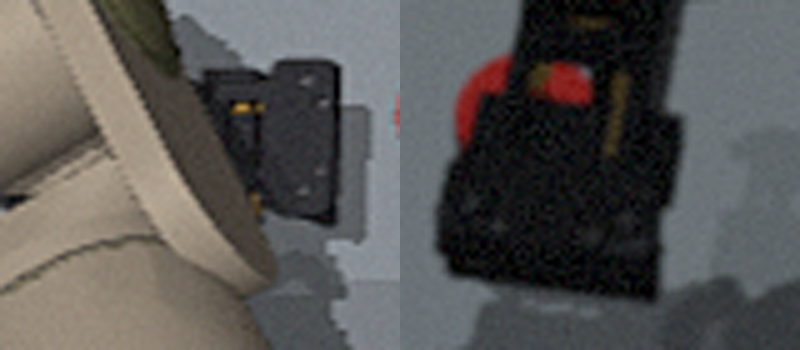

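Red at the right of the crop is the big look-alike on the bench. The held seal is hidden behind the fingers, and its 44.7 mm width confirms the grip. Going to the white fixture.

In the tool's units: -37 mm / 600 = -0.0617, -24 mm / 600 = -0.04.

```bash
echo '[{"finger_gap": 0,"x": -0.0133,"y": -0.04},{"finger_gap": 0,"x": -0.0217,"y": -0.0617},{"finger_gap": 0,"x": -0.0217,"y": -0.0617},{"finger_gap": 0,"x": -0.0217,"y": -0.0617},{"finger_gap": 0,"x": -0.0217,"y": -0.0617}]' | python3 -m jog
echo '[{"finger_gap": 0,"x": -0.0217,"y": -0.0617},{"finger_gap": 0,"x": -0.0217,"y": -0.0617},{"finger_gap": 0,"x": -0.0217,"y": -0.0617},{"finger_gap": 0,"x": -0.0217,"y": -0.0617},{"finger_gap": 0,"x": -0.0217,"y": -0.0617}]' | python3 -m jog
echo '[{"finger_gap": 0,"x": -0.0217,"y": -0.0617},{"finger_gap": 0,"x": -0.0217,"y": -0.0617},{"finger_gap": 0,"x": -0.015,"y": -0.0333},{"finger_gap": 0},{"finger_gap": 0}]' | python3 -m jog
python3 g.py 686 5 44
```

```text
time_s: 11.05
eef_pos: [583.5, 280.9, 118.1]
ee_rot: [-179.9, -0.2, 180.0]
force: [0.7, 0.3, 0.1]
grip_width: 44.7
grip_force: 30.0
time_s: 11.47
eef_pos: [648.4, 95.9, 118.1]
ee_rot: [180.0, -0.2, 179.9]
force: [-0.5, 0.1, -0.1]
grip_width: 45.0
grip_force: 30.0
time_s: 11.88
eef_pos: [683.2, 3.1, 118.0]
ee_rot: [180.0, -0.2, 179.8]
force: [-0.5, 1.4, 0.4]
grip_width: 44.9
grip_force: 30.0
t 11.88 pos [683.2   3.1 118. ] yaw 179.8 go [-3.1  1.8 74. ] w 44.9 gf 30.0 F [-0.5  1.4  0.4] j [-10.  44.  63.   0.  74. -99.]
```

In the tool's units: 20 mm / 600 = 0.0333, 6 mm / 600 = 0.01.

```bash
echo '[{"finger_gap": 0,"x": -0.005,"y": 0.003,"z": 0.0333},{"finger_gap": 0,"z": 0.0333},{"finger_gap": 0},{"finger_gap": 0,"z": 0.01},{"finger_gap": 0,"z": 0.01}]' | python3 -m jog
python3 g.py 686 5 44
echo '[{"finger_gap": 0,"z": 0.01},{"finger_gap": 0,"z": 0.01},{"finger_gap": 0,"z": 0.0067},{"finger_gap": 0},{"finger_gap": 0}]' | python3 -m jog
python3 g.py 686 5 44
```

```text
time_s: 12.3
eef_pos: [687.1, 6.5, 69.1]
ee_rot: [-180.0, 0.1, -180.0]
force: [-0.6, 1.0, -0.6]
grip_width: 44.8
grip_force: 30.0
t 12.3 pos [687.1   6.5  69.1] yaw -180.0 go [ 1.2 -1.5 25.1] w 44.8 gf 30.0 F [-0.6  1.  -0.6] j [ -9.  47.  64.   0.  68. -99.]
time_s: 12.72
eef_pos: [687.0, 5.5, 52.5]
ee_rot: [-180.0, -0.0, 179.9]
force: [-0.1, 0.4, 0.5]
grip_width: 45.2
grip_force: 30.0
t 12.72 pos [687.    5.5  52.5] yaw 179.9 go [ 1.  -0.5  8.5] w 45.2 gf 30.0 F [-0.1  0.4  0.5] j [ -9.  48.  65.  -0.  67. -99.]
```

In the tool's units: 4 mm / 600 = 0.0067, 3 mm / 600 = 0.005.

```bash
echo '[{"finger_gap": 0,"x": 0.0017,"y": -0.0008,"z": 0.0067},{"finger_gap": 0,"z": 0.005},{"finger_gap": 0,"z": 0.0017},{"finger_gap": 0},{"finger_gap": 0}]' | python3 -m jog
python3 g.py 686 5 44
```

```text
time_s: 13.13
eef_pos: [686.0, 5.1, 44.5]
ee_rot: [-180.0, 0.0, 179.9]
force: [0.2, -0.2, -0.6]
grip_width: 44.9
grip_force: 30.0
t 13.13 pos [686.    5.1  44.5] yaw 179.9 go [-0.  -0.1  0.5] w 44.9 gf 30.0 F [ 0.2 -0.2 -0.6] j [ -9.  49.  66.  -0.  66. -99.]
```

In the tool's units: 0.5 mm / 600 = 0.0008.

```bash
echo '[{"finger_gap": 0,"z": 0.0008},{"finger_gap": 0},{"finger_gap": 88},{"finger_gap": 88},{"finger_gap": 88}]' | python3 -m jog
echo '[{"finger_gap": 88},{"finger_gap": 88,"z": -0.0333},{"finger_gap": 88,"z": -0.05},{"finger_gap": 88,"x": 0.0083,"y": -0.0333,"z": -0.0333},{"finger_gap": 88,"x": 0.0217,"y": -0.0617}]' | python3 -m jog
echo '[{"finger_gap": 88,"x": 0.0217,"y": -0.0617},{"finger_gap": 88,"x": 0.0217,"y": -0.0617},{"finger_gap": 88,"x": 0.0217,"y": -0.0617},{"finger_gap": 88,"x": 0.0217,"y": -0.0617},{"finger_gap": 88,"x": 0.0217,"y": -0.0617}]' | python3 -m jog
echo '[{"finger_gap": 88,"x": 0.0217,"y": -0.0617},{"finger_gap": 88,"x": 0.0217,"y": -0.0617},{"finger_gap": 88,"x": 0.0217,"y": -0.0617},{"finger_gap": 88,"x": 0.0217,"y": -0.0617},{"finger_gap": 88,"x": 0.0217,"y": -0.0617}]' | python3 -m jog
echo '[{"finger_gap": 88,"x": 0.0217,"y": -0.0283},{"finger_gap": 88,"x": 0.0083},{"finger_gap": 88},{"finger_gap": 88},{"finger_gap": 88}]' | python3 -m jog
python3 g.py 520 -439 6
python3 - <<'E'
from h import *
I=vision.get_image('top');J=vision.get_image('side')
print(fit(I,'red_seal',(327,166),40,14),fit(J,'red_seal',(255,220),40,14))
a=cv2.resize(I['pixels'][146:196,302:352,::-1],None,fx=8,fy=8,interpolation=2);b=cv2.resize(J['pixels'][195:245,230:280,::-1],None,fx=8,fy=8,interpolation=2)
cv2.imwrite('pics/w5.png',np.hstack([a,b]))
E
```

```text
time_s: 13.55
eef_pos: [686.0, 5.1, 44.1]
ee_rot: [-180.0, 0.0, 179.9]
force: [-0.4, 0.3, -0.6]
grip_width: 62.7
grip_force: 0.0
time_s: 13.97
eef_pos: [670.3, -49.8, 118.9]
ee_rot: [-179.9, 0.5, -179.8]
force: [1.7, -0.4, -0.2]
grip_width: 88.0
grip_force: 0.0
time_s: 14.38
eef_pos: [601.9, -238.5, 114.2]
ee_rot: [-180.0, 0.0, 180.0]
force: [0.6, 0.0, 0.4]
grip_width: 88.5
grip_force: 0.0
time_s: 14.8
eef_pos: [536.6, -423.5, 114.2]
ee_rot: [-180.0, 0.0, 179.9]
force: [-0.7, -0.8, -0.5]
grip_width: 88.0
grip_force: 0.0
time_s: 15.22
eef_pos: [520.5, -437.4, 114.2]
ee_rot: [180.0, 0.0, -180.0]
force: [-0.4, 0.1, 0.0]
grip_width: 88.0
grip_force: 0.0
t 15.22 pos [ 520.5 -437.4  114.2] yaw -180.0 go [  0.5  -1.6 108.2] w 88.0 gf 0.0 F [-0.4  0.1  0. ] j [ -50.   44.   64.    0.   72. -140.]
(array([687.2,   6.6]), 0.98, 0.0) (array([682.8,  10.2]), 1.17, 0.0)
```

View pics/w5.png

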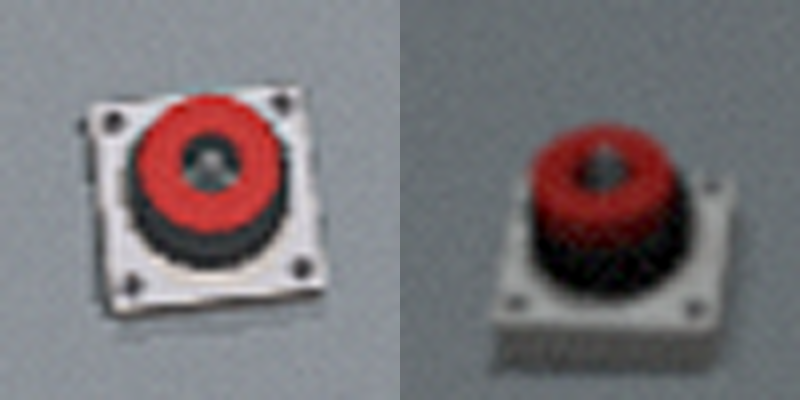

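The red seal is flat on the housing with the pin centred in its bore, at top crop (210,163) and side crop (603,160). Next is the blue cap.

In the tool's units: 35 mm / 600 = 0.0583, 30 mm / 600 = 0.05.

```bash
echo '[{"finger_gap": 88,"x": 0.0008,"y": -0.0027,"z": 0.0333},{"finger_gap": 88,"z": 0.0583},{"finger_gap": 88,"z": 0.05},{"finger_gap": 88},{"finger_gap": 88}]' | python3 -m jog
python3 g.py 520 -439 4
```

```text
time_s: 15.73
eef_pos: [519.2, -439.5, 28.5]
ee_rot: [179.9, -0.1, -180.0]
force: [-0.2, 0.3, 0.3]
grip_width: 87.9
grip_force: 0.0
t 15.73 pos [ 519.2 -439.5   28.5] yaw -180.0 go [-0.8  0.4 24.5] w 87.9 gf 0.0 F [-0.2  0.3  0.3] j [ -50.   49.   67.    0.   64. -140.]
```

In the tool's units: 12 mm / 600 = 0.02, 9 mm / 600 = 0.015.

```bash
echo '[{"finger_gap": 88,"z": 0.02},{"finger_gap": 88,"z": 0.015},{"finger_gap": 88,"z": 0.0067},{"finger_gap": 88},{"finger_gap": 88}]' | python3 -m jog
echo '[{"finger_gap": 0},{"finger_gap": 0},{"finger_gap": 0},{"finger_gap": 0},{"finger_gap": 0}]' | python3 -m jog
echo '[{"finger_gap": 0},{"finger_gap": 0},{"finger_gap": 0}]' | python3 -m jog
python3 g.py 520 -439 4
```

```text
time_s: 16.15
eef_pos: [519.2, -440.5, 4.3]
ee_rot: [-180.0, 0.0, 179.9]
force: [-0.9, -0.3, 0.2]
grip_width: 88.1
grip_force: 0.0
time_s: 16.57
eef_pos: [519.1, -440.4, 4.2]
ee_rot: [-180.0, 0.0, 179.9]
force: [-0.4, 0.5, 0.5]
grip_width: 56.6
grip_force: 0.0
time_s: 16.82
eef_pos: [519.1, -440.4, 4.1]
ee_rot: [-180.0, 0.0, 180.0]
force: [-0.4, 0.1, 0.4]
grip_width: 49.1
grip_force: 30.0
t 16.82 pos [ 519.1 -440.4    4.1] yaw 180.0 go [-0.9  1.4  0.1] w 49.1 gf 30.0 F [-0.4  0.1  0.4] j [ -50.   51.   68.    0.   61. -140.]
```

In the tool's units: -40 mm / 600 = -0.0667, -20 mm / 600 = -0.0333.

```bash
echo '[{"finger_gap": 0,"z": -0.0333},{"finger_gap": 0,"z": -0.0667},{"finger_gap": 0,"z": -0.0667},{"finger_gap": 0,"z": -0.0333},{"finger_gap": 0}]' | python3 -m jog
python3 g.py 686 5 56
echo '[{"finger_gap": 0,"x": -0.0133,"y": 0.04},{"finger_gap": 0,"x": -0.0217,"y": 0.0617},{"finger_gap": 0,"x": -0.0217,"y": 0.0617},{"finger_gap": 0,"x": -0.0217,"y": 0.0617},{"finger_gap": 0,"x": -0.0217,"y": 0.0617}]' | python3 -m jog
echo '[{"finger_gap": 0,"x": -0.0217,"y": 0.0617},{"finger_gap": 0,"x": -0.0217,"y": 0.0617},{"finger_gap": 0,"x": -0.0217,"y": 0.0617},{"finger_gap": 0,"x": -0.0217,"y": 0.0617},{"finger_gap": 0,"x": -0.0217,"y": 0.0617}]' | python3 -m jog
echo '[{"finger_gap": 0,"x": -0.0217,"y": 0.0617},{"finger_gap": 0,"x": -0.0217,"y": 0.0617},{"finger_gap": 0,"x": -0.0183,"y": 0.0233},{"finger_gap": 0},{"finger_gap": 0}]' | python3 -m jog
python3 g.py 686 5 56
```

```text
time_s: 17.23
eef_pos: [520.5, -441.9, 129.9]
ee_rot: [-179.6, 0.3, 180.0]
force: [0.9, -0.6, 0.3]
grip_width: 48.9
grip_force: 30.0
t 17.23 pos [ 520.5 -441.9  129.9] yaw 180.0 go [-164.8  447.6   71.7] w 48.9 gf 30.0 F [ 0.9 -0.6  0.3] j [ -50.   43.   63.   -0.   74. -140.]
time_s: 17.65
eef_pos: [579.1, -266.5, 122.8]
ee_rot: [179.9, -0.1, 179.9]
force: [0.1, -0.3, -0.9]
grip_width: 48.6
grip_force: 30.0
time_s: 18.07
eef_pos: [644.3, -81.4, 122.8]
ee_rot: [180.0, -0.1, 180.0]
force: [1.1, 0.5, -0.1]
grip_width: 49.0
grip_force: 30.0
time_s: 18.48
eef_pos: [681.1, 5.0, 122.5]
ee_rot: [-180.0, -0.1, -180.0]
force: [-0.4, -1.3, -1.5]
grip_width: 48.9
grip_force: 30.0
t 18.48 pos [681.1   5.  122.5] yaw -180.0 go [-5.   0.  66.5] w 48.9 gf 30.0 F [-0.4 -1.3 -1.5] j [ -9.  43.  63.  -0.  74. -99.]
```

In the tool's units: 20 mm / 600 = 0.0333, 15 mm / 600 = 0.025.

```bash
echo '[{"finger_gap": 0,"x": -0.0083,"z": 0.025},{"finger_gap": 0,"z": 0.0333},{"finger_gap": 0,"z": 0.02},{"finger_gap": 0},{"finger_gap": 0}]' | python3 -m jog
python3 g.py 686 5 56
python3 - <<'E'
from h import *
for n in('side',):
    I=vision.get_image(n);u=proj(I,sensors.state()['eef_pos'])[0];print(u);x,y=map(int,u)
    cv2.imwrite('pics/b6.png',cv2.resize(I['pixels'][y-45:y+45,x-50:x+50,::-1],None,fx=6,fy=6,interpolation=2))
E
```

```text
time_s: 18.9
eef_pos: [686.0, 3.5, 76.6]
ee_rot: [180.0, -0.1, 179.9]
force: [0.2, 0.7, 0.3]
grip_width: 48.7
grip_force: 30.0
t 18.9 pos [686.    3.5  76.6] yaw 179.9 go [-0.   1.5 20.6] w 48.7 gf 30.0 F [0.2 0.7 0.3] j [ -9.  47.  64.  -0.  69. -99.]
[253.7146031  207.95537267]
```

View pics/b6.png

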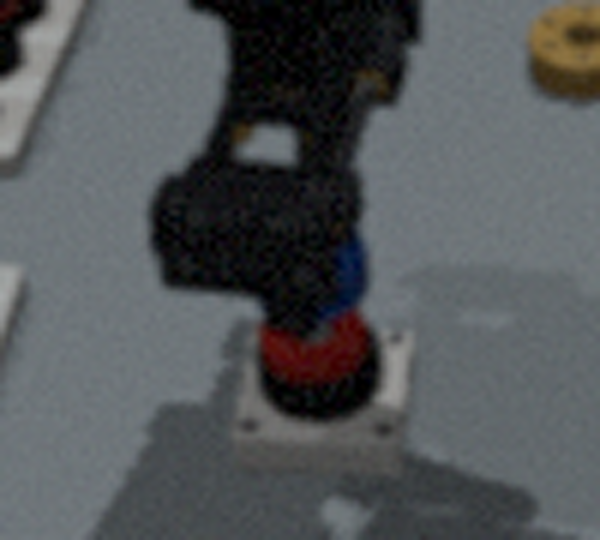

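The blue cap is held above the stack: its right edge, crop x≈367, lines up with the seal's. Lowering slowly.

In the tool's units: 5 mm / 600 = 0.0083, 1.5 mm / 600 = 0.0025.

```bash
echo '[{"finger_gap": 0,"y": 0.0025,"z": 0.0083},{"finger_gap": 0,"z": 0.0083},{"finger_gap": 0}]' | python3 -m jog
echo '[{"finger_gap": 0,"z": 0.0067},{"finger_gap": 0,"z": 0.005},{"finger_gap": 0,"z": 0.0033},{"finger_gap": 0},{"finger_gap": 0}]' | python3 -m jog
python3 g.py 686 5 56
```

```text
time_s: 19.2
eef_pos: [686.1, 6.1, 66.3]
ee_rot: [180.0, -0.1, 180.0]
force: [-0.2, -0.4, -0.4]
grip_width: 48.7
grip_force: 30.0
time_s: 19.62
eef_pos: [686.4, 6.0, 57.9]
ee_rot: [180.0, -0.0, 180.0]
force: [-0.1, 1.0, -0.6]
grip_width: 48.9
grip_force: 30.0
t 19.62 pos [686.4   6.   57.9] yaw 180.0 go [ 0.4 -1.   1.9] w 48.9 gf 30.0 F [-0.1  1.  -0.6] j [ -9.  48.  65.  -0.  67. -99.]
```

```bash
echo '[{"finger_gap": 0,"y": -0.0008,"z": 0.0017},{"finger_gap": 0,"z": 0.001},{"finger_gap": 0},{"finger_gap": 88},{"finger_gap": 88}]' | python3 -m jog
echo '[{"finger_gap": 88},{"finger_gap": 88},{"finger_gap": 88,"z": -0.0333},{"finger_gap": 88,"z": -0.05},{"finger_gap": 88,"z": -0.0083}]' | python3 -m jog
echo '[{"finger_gap": 88,"x": 0.0167,"y": -0.06},{"finger_gap": 88,"x": 0.0167,"y": -0.06},{"finger_gap": 88,"x": 0.0167,"y": -0.06},{"finger_gap": 88,"x": 0.0167,"y": -0.06},{"finger_gap": 88,"x": 0.0167,"y": -0.06}]' | python3 -m jog
echo '[{"finger_gap": 88,"x": 0.0167,"y": -0.06},{"finger_gap": 88,"x": 0.0167,"y": -0.06},{"finger_gap": 88,"x": 0.0033,"y": -0.01},{"finger_gap": 88},{"finger_gap": 88}]' | python3 -m jog
python3 g.py 613.7 -252.8 4
python3 - <<'E'
from h import *
I=vision.get_image('top');J=vision.get_image('side')
print(fit(I,'blue_cap',(327,165),52,14),fit(J,'blue_cap',(255,214),52,14))
a=cv2.resize(I['pixels'][141:191,302:352,::-1],None,fx=8,fy=8,interpolation=2);b=cv2.resize(J['pixels'][195:245,230:280,::-1],None,fx=8,fy=8,interpolation=2)
cv2.imwrite('pics/w7.png',np.hstack([a,b]))
E
```

```text
time_s: 20.03
eef_pos: [686.5, 5.5, 56.6]
ee_rot: [-180.0, 0.0, 179.9]
force: [-0.4, 0.7, -0.3]
grip_width: 60.3
grip_force: 0.0
time_s: 20.45
eef_pos: [688.2, 5.3, 116.4]
ee_rot: [-179.9, 0.4, 180.0]
force: [0.8, -0.2, 0.3]
grip_width: 88.0
grip_force: 0.0
time_s: 20.87
eef_pos: [635.6, -176.0, 111.3]
ee_rot: [-180.0, 0.0, 180.0]
force: [0.7, 0.4, 0.8]
grip_width: 87.9
grip_force: 0.0
time_s: 21.28
eef_pos: [614.4, -251.9, 111.2]
ee_rot: [180.0, -0.0, 179.9]
force: [0.2, 0.5, 0.0]
grip_width: 88.3
grip_force: 0.0
t 21.28 pos [ 614.4 -251.9  111.2] yaw 179.9 go [  0.7  -1.  107.2] w 88.3 gf 0.0 F [0.2 0.5 0. ] j [ -32.   42.   68.    0.   70. -122.]
(array([680.5,   8.1]), 1.75, 0.0) (array([686.7,   2.7]), 0.97, 0.0)
```

View pics/w7.png

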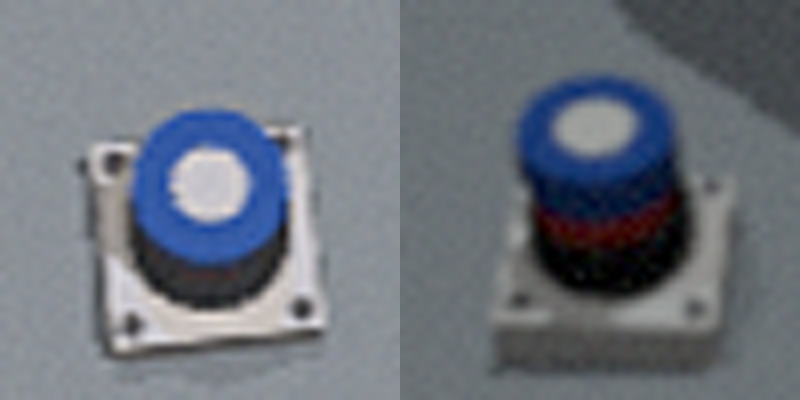

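The white stack is complete and flat: cap top at top crop (210,185), with the red band and black housing beneath it in the side view. Now the brass housing.

In the tool's units: 35 mm / 600 = 0.0583, 27 mm / 600 = 0.045.

```bash
echo '[{"finger_gap": 88,"x": 0.0012,"y": -0.0017,"z": 0.0333},{"finger_gap": 88,"z": 0.0583},{"finger_gap": 88,"z": 0.045},{"finger_gap": 88},{"finger_gap": 88}]' | python3 -m jog
echo '[{"finger_gap": 88,"z": 0.02},{"finger_gap": 88,"z": 0.015},{"finger_gap": 88,"z": 0.0067},{"finger_gap": 88},{"finger_gap": 88}]' | python3 -m jog
echo '[{"finger_gap": 0},{"finger_gap": 0},{"finger_gap": 0},{"finger_gap": 0},{"finger_gap": 0}]' | python3 -m jog
echo '[{"finger_gap": 0},{"finger_gap": 0},{"finger_gap": 0}]' | python3 -m jog
python3 g.py 613.7 -252.8 4
```

```text
time_s: 21.8
eef_pos: [613.7, -252.0, 29.1]
ee_rot: [179.9, -0.1, -180.0]
force: [0.9, 1.0, 0.2]
grip_width: 88.2
grip_force: 0.0
time_s: 22.22
eef_pos: [613.7, -253.5, 4.7]
ee_rot: [-180.0, 0.0, 179.9]
force: [0.4, -0.3, 0.7]
grip_width: 88.0
grip_force: 0.0
time_s: 22.63
eef_pos: [613.6, -253.5, 4.6]
ee_rot: [-180.0, 0.0, 179.9]
force: [0.2, 1.8, 0.2]
grip_width: 57.0
grip_force: 0.7
time_s: 22.88
eef_pos: [613.5, -253.4, 4.5]
ee_rot: [180.0, 0.0, 179.9]
force: [0.2, 1.4, 1.9]
grip_width: 52.7
grip_force: 30.0
t 22.88 pos [ 613.5 -253.4    4.5] yaw 179.9 go [-0.2  0.6  0.5] w 52.7 gf 30.0 F [0.2 1.4 1.9] j [ -33.   49.   72.    0.   59. -122.]
```

Units first: shifts go in shares of 600 mm and turns go in shares of 360 degrees. So -40 mm / 600 = -0.0667, 36 mm / 600 = 0.06.

```bash
echo '[{"finger_gap": 0,"z": -0.0333},{"finger_gap": 0,"z": -0.0667},{"finger_gap": 0,"z": -0.0667},{"finger_gap": 0,"x": 0.03,"y": -0.005},{"finger_gap": 0,"x": 0.06,"y": -0.0108}]' | python3 -m jog
echo '[{"finger_gap": 0,"x": 0.06,"y": -0.0108},{"finger_gap": 0,"x": 0.06,"y": -0.0108},{"finger_gap": 0,"x": 0.06,"y": -0.0108},{"finger_gap": 0,"x": 0.06,"y": -0.0108},{"finger_gap": 0,"x": 0.0333,"y": -0.0058}]' | python3 -m jog
echo '[{"finger_gap": 0},{"finger_gap": 0},{"finger_gap": 0}]' | python3 -m jog
python3 g.py 395.3 -292.5 24.5
```

```text
time_s: 23.3
eef_pos: [561.6, -262.9, 106.7]
ee_rot: [-179.8, 0.3, -179.9]
force: [-0.6, -0.9, -1.2]
grip_width: 52.6
grip_force: 30.0
time_s: 23.72
eef_pos: [392.6, -292.3, 104.3]
ee_rot: [180.0, -0.1, 179.9]
force: [-0.5, -0.6, -0.8]
grip_width: 52.5
grip_force: 30.0
time_s: 23.97
eef_pos: [396.1, -292.4, 104.6]
ee_rot: [-180.0, 0.0, 180.0]
force: [-1.6, -0.0, -1.4]
grip_width: 52.7
grip_force: 30.0
t 23.97 pos [ 396.1 -292.4  104.6] yaw 180.0 go [ 0.9 -0.1 80.1] w 52.7 gf 30.0 F [-1.6 -0.  -1.4] j [ -50.   23.  101.    0.   56. -140.]
```

In the tool's units: 20 mm / 600 = 0.0333, 12 mm / 600 = 0.02.

```bash
echo '[{"finger_gap": 0,"x": 0.0015,"z": 0.0333},{"finger_gap": 0,"z": 0.02},{"finger_gap": 0},{"finger_gap": 0,"z": 0.0083},{"finger_gap": 0,"z": 0.0083}]' | python3 -m jog
echo '[{"finger_gap": 0,"z": 0.0133},{"finger_gap": 0,"z": 0.0133},{"finger_gap": 0,"z": 0.0133},{"finger_gap": 0,"z": 0.01},{"finger_gap": 0}]' | python3 -m jog
echo '[{"finger_gap": 0,"z": 0.0067},{"finger_gap": 0,"z": 0.0033},{"finger_gap": 0,"z": 0.0017},{"finger_gap": 0},{"finger_gap": 0}]' | python3 -m jog
python3 g.py 395.3 -292.5 24.5
```

```text
time_s: 24.38
eef_pos: [395.4, -292.5, 62.7]
ee_rot: [-179.9, 0.1, 180.0]
force: [0.5, -0.0, -1.5]
grip_width: 52.3
grip_force: 30.0
time_s: 24.8
eef_pos: [394.2, -291.7, 31.1]
ee_rot: [179.9, -0.1, 179.9]
force: [0.0, -0.2, -1.8]
grip_width: 52.6
grip_force: 30.0
time_s: 25.22
eef_pos: [394.7, -292.4, 25.6]
ee_rot: [-180.0, 0.0, 180.0]
force: [0.2, -0.2, -0.4]
grip_width: 52.7
grip_force: 30.0
t 25.22 pos [ 394.7 -292.4   25.6] yaw 180.0 go [-0.6 -0.1  1.1] w 52.7 gf 30.0 F [ 0.2 -0.2 -0.4] j [ -50.   30.  104.   -0.   45. -140.]
```

```bash
echo '[{"finger_gap": 0,"z": 0.0015},{"finger_gap": 0},{"finger_gap": 88},{"finger_gap": 88},{"finger_gap": 88}]' | python3 -m jog
echo '[{"finger_gap": 88},{"finger_gap": 88},{"finger_gap": 88,"z": -0.0333},{"finger_gap": 88,"z": -0.0583},{"finger_gap": 88,"z": -0.0417}]' | python3 -m jog
echo '[{"finger_gap": 88,"x": -0.0167,"y": 0.055},{"finger_gap": 88,"x": -0.0167,"y": 0.055},{"finger_gap": 88,"x": -0.0167,"y": 0.055},{"finger_gap": 88,"x": -0.0167,"y": 0.055},{"finger_gap": 88,"x": -0.0167,"y": 0.055}]' | python3 -m jog
echo '[{"finger_gap": 88,"x": -0.0167,"y": 0.055},{"finger_gap": 88,"x": -0.0033,"y": 0.0067},{"finger_gap": 88},{"finger_gap": 88}]' | python3 -m jog
python3 g.py 457 -91 4
python3 - <<'E'
from h import *
I=vision.get_image('top');J=vision.get_image('side')
print(fit(I,'brass_housing',(447,278),20,16),fit(J,'brass_housing',(376,160),20,16))
a=cv2.resize(I['pixels'][255:305,420:470,::-1],None,fx=8,fy=8,interpolation=2);b=cv2.resize(J['pixels'][140:190,350:400,::-1],None,fx=8,fy=8,interpolation=2)
cv2.imwrite('pics/w8.png',np.hstack([a,b]))
E
```

```text
time_s: 25.63
eef_pos: [394.7, -292.3, 24.6]
ee_rot: [-180.0, 0.0, 179.9]
force: [-0.1, 0.1, -0.2]
grip_width: 70.2
grip_force: 0.0
time_s: 26.05
eef_pos: [394.7, -292.3, 106.3]
ee_rot: [-180.0, 0.0, 180.0]
force: [-0.7, -0.5, 0.6]
grip_width: 87.7
grip_force: 0.0
time_s: 26.47
eef_pos: [444.9, -125.8, 104.7]
ee_rot: [-180.0, 0.0, 179.9]
force: [0.8, 0.8, 0.6]
grip_width: 88.0
grip_force: 0.0
time_s: 26.8
eef_pos: [456.8, -90.7, 104.5]
ee_rot: [-180.0, 0.0, 180.0]
force: [0.3, -0.2, 0.1]
grip_width: 88.3
grip_force: 0.0
t 26.8 pos [456.8 -90.7 104.5] yaw 180.0 go [ -0.2  -0.2 100.5] w 88.3 gf 0.0 F [ 0.3 -0.2  0.1] j [ -26.   20.  105.   -0.   55. -116.]
(array([ 394.5, -292.3]), 0.98, 0.0) (array([ 393.2, -294.7]), 0.94, 0.0)
```

View pics/w8.png

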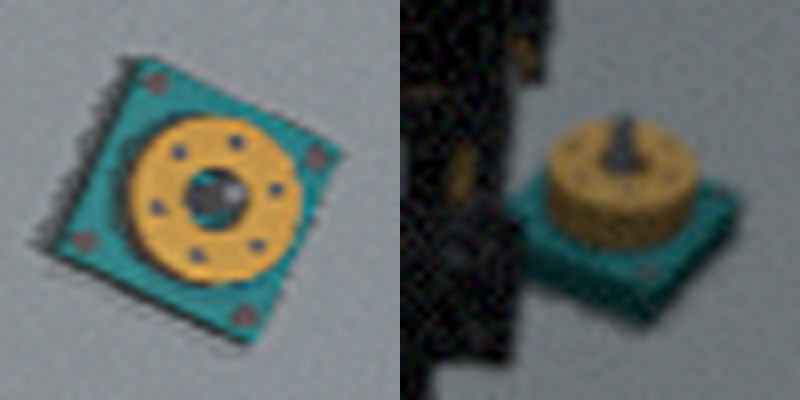

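The brass housing is flat over the teal pin, which shows in the bore at crop (218,195). Now the green seal.

In the tool's units: 30 mm / 600 = 0.05, 25 mm / 600 = 0.0417.

```bash
echo '[{"finger_gap": 88,"z": 0.0333},{"finger_gap": 88,"z": 0.05},{"finger_gap": 88,"z": 0.0417},{"finger_gap": 88},{"finger_gap": 88}]' | python3 -m jog
echo '[{"finger_gap": 88,"z": 0.02},{"finger_gap": 88,"z": 0.015},{"finger_gap": 88,"z": 0.0075},{"finger_gap": 88},{"finger_gap": 88}]' | python3 -m jog
echo '[{"finger_gap": 0},{"finger_gap": 0},{"finger_gap": 0},{"finger_gap": 0},{"finger_gap": 0}]' | python3 -m jog
echo '[{"finger_gap": 0},{"finger_gap": 0},{"finger_gap": 0},{"finger_gap": 0}]' | python3 -m jog
python3 g.py 457 -91 4
```

```text
time_s: 27.32
eef_pos: [456.3, -91.1, 29.4]
ee_rot: [180.0, -0.1, 179.9]
force: [-0.1, -0.4, 0.4]
grip_width: 88.2
grip_force: 0.0
time_s: 27.73
eef_pos: [457.0, -90.5, 4.5]
ee_rot: [-180.0, 0.0, 179.9]
force: [0.5, 0.1, 1.0]
grip_width: 88.0
grip_force: 0.0
time_s: 28.15
eef_pos: [456.8, -90.3, 4.1]
ee_rot: [-180.0, 0.0, 180.0]
force: [0.4, 0.2, 0.1]
grip_width: 56.8
grip_force: 0.0
time_s: 28.48
eef_pos: [456.8, -90.3, 4.1]
ee_rot: [-180.0, 0.0, 180.0]
force: [0.4, -0.4, 0.7]
grip_width: 44.7
grip_force: 30.0
t 28.48 pos [456.8 -90.3   4.1] yaw 180.0 go [-0.2 -0.7  0.1] w 44.7 gf 30.0 F [ 0.4 -0.4  0.7] j [ -26.   30.  109.   -0.   40. -116.]
```

In the tool's units: -35 mm / 600 = -0.0583, -25 mm / 600 = -0.0417.

```bash
echo '[{"finger_gap": 0,"z": -0.0333},{"finger_gap": 0,"z": -0.0583},{"finger_gap": 0,"z": -0.0583},{"finger_gap": 0,"z": -0.0417},{"finger_gap": 0,"x": 0.0083,"y": -0.0267}]' | python3 -m jog
echo '[{"finger_gap": 0,"x": 0.0167,"y": -0.055},{"finger_gap": 0,"x": 0.0167,"y": -0.055},{"finger_gap": 0,"x": 0.0167,"y": -0.055},{"finger_gap": 0,"x": 0.0167,"y": -0.055},{"finger_gap": 0,"x": 0.0167,"y": -0.055}]' | python3 -m jog
echo '[{"finger_gap": 0,"x": 0.0117,"y": -0.035},{"finger_gap": 0},{"finger_gap": 0},{"finger_gap": 0}]' | python3 -m jog
python3 g.py 395 -292.6 44.1
```

```text
time_s: 28.9
eef_pos: [453.9, -105.9, 123.6]
ee_rot: [-179.8, 0.4, -179.9]
force: [0.4, -0.8, 0.6]
grip_width: 44.3
grip_force: 30.0
time_s: 29.32
eef_pos: [400.8, -272.7, 119.0]
ee_rot: [180.0, -0.0, 180.0]
force: [0.4, 0.4, -0.1]
grip_width: 44.1
grip_force: 30.0
time_s: 29.65
eef_pos: [394.7, -291.4, 118.9]
ee_rot: [180.0, -0.0, 180.0]
force: [0.1, 0.3, 0.2]
grip_width: 44.6
grip_force: 30.0
t 29.65 pos [ 394.7 -291.4  118.9] yaw 180.0 go [-0.3 -1.2 74.8] w 44.6 gf 30.0 F [0.1 0.3 0.2] j [ -50.   21.  101.    0.   58. -140.]
```

In the tool's units: 20 mm / 600 = 0.0333, 6 mm / 600 = 0.01.

```bash
echo '[{"finger_gap": 0,"y": -0.002,"z": 0.0333},{"finger_gap": 0,"z": 0.0333},{"finger_gap": 0,"z": 0.0083},{"finger_gap": 0,"z": 0.01},{"finger_gap": 0}]' | python3 -m jog
echo '[{"finger_gap": 0,"z": 0.01},{"finger_gap": 0,"z": 0.01},{"finger_gap": 0,"z": 0.0083},{"finger_gap": 0,"z": 0.005},{"finger_gap": 0}]' | python3 -m jog
echo '[{"finger_gap": 0,"z": 0.0033},{"finger_gap": 0},{"finger_gap": 0}]' | python3 -m jog
python3 g.py 395 -292.6 44.1
```

```text
time_s: 30.07
eef_pos: [394.8, -292.6, 67.7]
ee_rot: [180.0, -0.0, -180.0]
force: [-0.9, 0.3, -1.3]
grip_width: 44.4
grip_force: 30.0
time_s: 30.48
eef_pos: [394.4, -293.2, 47.4]
ee_rot: [180.0, -0.0, 179.9]
force: [0.1, -0.3, -0.2]
grip_width: 44.6
grip_force: 30.0
time_s: 30.73
eef_pos: [394.6, -293.5, 46.1]
ee_rot: [-180.0, 0.0, 179.9]
force: [1.1, -0.7, -0.1]
grip_width: 44.5
grip_force: 30.0
t 30.73 pos [ 394.6 -293.5   46.1] yaw 179.9 go [-0.4  0.9  2. ] w 44.5 gf 30.0 F [ 1.1 -0.7 -0.1] j [ -50.   28.  104.   -0.   48. -140.]
```

In the tool's units: 1 mm / 600 = 0.0017, 0.8 mm / 600 = 0.0013.

```bash
echo '[{"finger_gap": 0,"z": 0.0017},{"finger_gap": 0,"z": 0.0013},{"finger_gap": 0},{"finger_gap": 88},{"finger_gap": 88}]' | python3 -m jog
echo '[{"finger_gap": 88},{"finger_gap": 88},{"finger_gap": 88},{"finger_gap": 88,"z": -0.0333},{"finger_gap": 88,"z": -0.0583}]' | python3 -m jog
echo '[{"finger_gap": 88,"z": -0.0583},{"finger_gap": 88,"z": -0.0417},{"finger_gap": 88,"x": -0.0167,"y": 0.055},{"finger_gap": 88,"x": -0.0167,"y": 0.055},{"finger_gap": 88,"x": -0.0167,"y": 0.055}]' | python3 -m jog
echo '[{"finger_gap": 88,"x": -0.0167,"y": 0.055},{"finger_gap": 88,"x": -0.0167,"y": 0.055},{"finger_gap": 88,"y": 0.055},{"finger_gap": 88},{"finger_gap": 88}]' | python3 -m jog
python3 - <<'E'
from h import *
I=vision.get_image('top');J=vision.get_image('side')
print(fit(I,'green_seal',(447,278),40,16),fit(J,'green_seal',(376,158),40,16),fit(I,'cartridge',(229,284)),fit(I,'jar',(295,247)))
a=cv2.resize(I['pixels'][130:310,200:520,::-1],(800,450),interpolation=2);f=lambda p:cv2.resize(p[:,:,::-1],(150,150),interpolation=2)
q=J['pixels'];r=[f(q[140:190,350:400]),f(q[190:240,230:280]),f(q[230:280,308:358]),f(q[292:342,342:392]),f(I['pixels'][255:305,420:470])]
b=np.zeros((150,800,3),np.uint8);b[:,:750]=np.hstack(r)
cv2.imwrite('pics/f9.png',np.vstack([a,b]))
E
```

```text
time_s: 31.15
eef_pos: [394.7, -293.5, 44.3]
ee_rot: [-180.0, 0.0, 180.0]
force: [0.5, 0.5, -0.3]
grip_width: 56.0
grip_force: 0.0
time_s: 31.57
eef_pos: [393.4, -292.1, 97.3]
ee_rot: [179.7, -0.2, 179.9]
force: [0.7, -0.8, -0.2]
grip_width: 87.4
grip_force: 0.0
time_s: 31.98
eef_pos: [424.8, -193.5, 159.6]
ee_rot: [-180.0, 0.0, 179.9]
force: [0.5, 0.8, 0.3]
grip_width: 88.0
grip_force: 0.0
time_s: 32.4
eef_pos: [444.8, -94.4, 159.3]
ee_rot: [-180.0, 0.0, -179.9]
force: [0.6, -0.7, 0.2]
grip_width: 87.9
grip_force: 0.0
(array([ 396.7, -283.3]), 2.3, 0.0) (array([ 403.2, -271.4]), 3.42, 0.0) (array([387.2, 258.2]), 0.92, 0.0) (array([478.4,  90.8]), 0.9, 0.0)
```

View pics/f9.png

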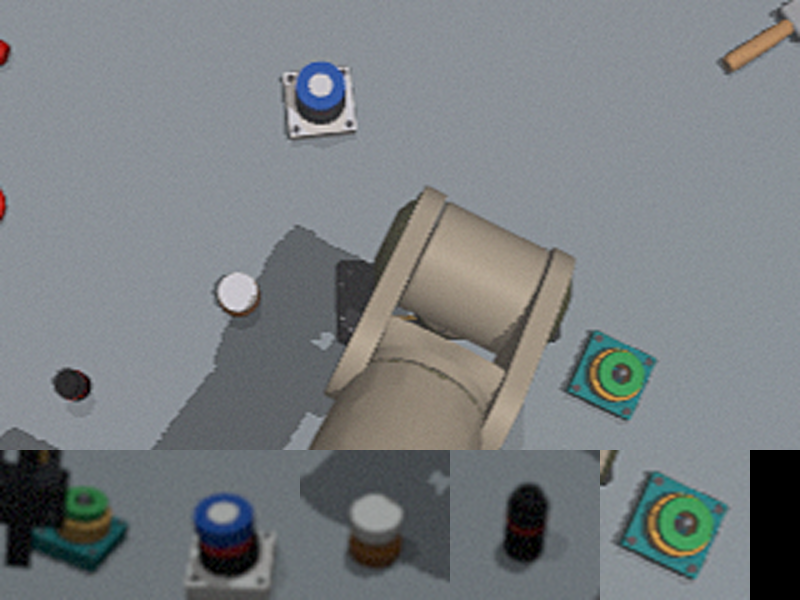

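Both stacks are in place: blue cap at (320,85) on the white fixture and the green seal at (622,373) on the teal. The jar and cartridge have not moved and the arm is clear, so I hand in.

```bash
python3 -c "
from workcell import robot
print(robot.job_done())"
```

```text
the job is handed in; nothing more can be done
None
```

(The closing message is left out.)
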